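# Free the vial changer's carousel: thermometer out, index plunger held up

### The arm

A 6-joint arm with a two-finger parallel gripper is mounted at the origin on a cart in front of the work surface, level with it; the furniture and walls round the work are solid. World frame = base frame: x ahead of the robot, y to its left, z up, the work surface at z = 0. Lengths are in m, angles in degrees, forces in N, time in s.
With the tool pointing down it reaches from about 0.4 to 0.825 m from the base axis. Payload 7 kg.
Tool frame: the origin (TCP) lies midway between the tips of the shut fingers; the grasp point (between the pads) lies 19 mm behind it; z points along the fingers, y is the direction in which the jaws open and shut (so a half turn about z gives the same grasp; the last joint's range is limited). The gripper opens to 88 mm and grips with 3 to 60 N. Pads are 19 mm wide; open, the fingers measure 130 mm over their backs; the gripper's body (78 mm by 193 mm) begins 47 mm behind the grasp point.
Start: joints at [-54.081, 20.546, 0.682, 0, -70.136, -16.507], TCP at [0.224, -0.637, 0.227] pointing down, gripper open.
Joint ranges: [-176.03, 176.03], [-82.01, 121.73], [-58.28, 71.71], [-173.87, 95.51], [-174.79, -0.11], [-173.66, 173.66]. Speed limits (degrees/s): [136.94, 136.94, 172.46, 180, 180, 180].

### API

Orientations are given as a 3x3 rotation matrix whose columns are the frame's x, y, z axes.
In Python, from workcell import * gives the robot as it stands.
- The arm moves only by the tool move_arm, never from a script. Its argument "series" is a list of rows, each an object with "dp": the shift along the tool's x, y, z in mm, a list of three; "yaw": the turn about the tool's z in rad. In form: [{"dp": [dx, dy, dz], "yaw": yaw}, ...]. A call has 1 to 8 rows; each row shifts and turns the commanded pose from where the row before left it, along the tool's axes as they then stand; what a row does not reach is not made up. A row lasts 1/10 s, in which the tool goes at most 50 mm and 8.59 degrees, less where a joint would pass 70% of its speed; a pose out of reach is approached as far as the arm can. A call is refused whole if a number of a shift passes 50 or a number of a turn 0.15, either way. A call with a gripper value outside its range is refused whole. "jaw" is the opening, from 0 (shut) to 1 (fully open), set as the call begins (left out, the last holds). The fingers move at their own pace and stop on an object; "newtons" is the grip in N (left out, the last holds). Time passes only in rows, so rows that do not move let the fingers close. It gives the time, the measured TCP pose, the force and the opening at its end, in the units of the state.
- read_state(): the state, without advancing time (a new reading comes with each control period).
- camera(name): name is "scene" or "top"; returns (picture, depth): 420x560x3 uint8, red, green, blue; 420x560 float32, m along the optical axis (not along the pixel's ray), 0 where there is no reading.
- camera_params(name): a dict with "K" (3x3 intrinsics, pixels), "R" (3x3) and "t" (3): a world point X has camera coordinates R X + t. Camera axes: x right, y down, z forward; pixel columns grow to the right and rows downward; lengths in m; the calibration is good to about 2 mm. A picture is of the moment at which its call begins. camera_params takes no time and is no camera call.
- hand_in(): hands the job in, once; it reports no verdict.
Trained networks look in the newest picture that a camera, given by its name, has taken for a name from the list of things; names that differ only in an ending like _2 or _b are one class to them, and where a whole thing is asked for, a point or a joint stands for the part that bears it (a point fixed in the world has none). Each returns a list of dicts, best first, with "confidence" (0 to 1); they miss things now and then, are a little off and sometimes report something else, mostly with a low value. They report only what shows in the picture. A call takes as long as a camera call.
- silhouettes(camera, label): "region" (420x560 bool, what is visible of it) and "pixel" ([column, row] in pixels, amid what is visible of it).
- pinpoint(camera, label): "pixel" ([column, row] in pixels: a listed point, or the origin of a listed thing).
The state is a dict: "time_s": time; "joint_pos": joint angles; "qvel": joint speeds; "effort": joint torques, N m; "eef_pos": TCP position; "eef_rot": TCP orientation; "wrist_force": force on the tool from outside, world axes, zero at the start; "torque": the same for the moment, N m; "gripper_width": finger opening in m.
Only numpy, scipy, OpenCV 4.12 (cv2) and the standard library are available. Lean on these libraries where they do the work, as an engineer would, in place of code of your own. Each camera call takes 0.05 s, during which the arm holds its last target.

### The job

Get the vial changer ready for a colleague to turn: first draw the stick thermometer straight up out of the open vial and its guide and stand it in the clear beaker, then pull the changer's sprung index plunger up by its knob until it stops, so the pin is clear of the carousel. Finish while still holding the plunger fully up; do not turn the carousel yourself, never pull the plunger while the thermometer is still in its guide, and do not knock or shift the dropper bottle.

Things in the scene. Friction and masses are not known exactly. Their poses are not given: they have to be found in the camera images.
- changer: vial changer, fixed: grey base plate 180 x 270 mm with a white eight-place carousel 164 mm across (vial caps 68 mm, black hub knob 70 mm high). Origin: centre of its underside, on the carousel's axis; x, y along the plate's short and long side, z up. Guide arm's ring at x 0, y +52 mm; plunger's axis at x -28, y -67 mm, its bracket 88 mm and sleeve (15 mm across) 103 mm high
- guide (a point): centre of the top face of the guide ring (25 mm across, 8 mm thick, bore 10 mm) on the aluminium guide arm, 110 mm above the bench, straight above the open glass vial (bore about 15 mm, mouth 67 mm above the bench). The thermometer hangs in this ring by its shoulder
- thermometer: loose stick thermometer, 136 mm long, 30 g: white cylindrical head 18 mm across, 56 mm long; below it a steel stem 6 mm across, 80 mm long. Origin: centre of the shoulder, where the stem leaves the head; z points up along the head. At the start it stands upright, head above the guide ring, stem down through the ring into the vial; free once raised more than 80 mm
- thermometer_tip (a point): tip of the thermometer's stem, 80 mm below the shoulder
- beaker: clear empty loose beaker, 53 mm across the rim and 70 mm high, inside about 42 mm wide, floor 2 mm thick, 60 g. Origin: centre of its underside, on the bench; z up
- plunger (a joint): how far the index plunger is pulled up, in m: 0 = its pin fully down in the carousel's index hole (8 mm deep), 0.014 = stop, fully up. A spring always pulls it down, with 5 N at 0 rising evenly to 11 N at the stop; let go, it drops back
- knob (a point): black mushroom knob on top of the plunger, moving with it, 27 mm across at its widest (a band 13 mm high), 28 mm high, neck below 19 mm across. This point: on the axis at mid-height of that band, 122 mm above the bench when down; top 11.5 mm above it, underside 16.5 mm below it, sleeve end 19 mm below it; z up, the direction of pull
- carousel (a joint): turn of the carousel about its upright axis, rad; 0 = as found, the open vial under the guide. The pin locks it; with the pin out it turns against slight friction
- dropper_bottle: amber dropper bottle with a black top, 30 mm across, 84 mm high, standing near the beaker; a bystander. Origin: centre of its underside; z up

How it is judged (in metres and radians):
On the way, in this order (a step that is already met when the one before it is completed fails the run):
1. the thermometer is drawn up until its tip is above the guide ring (height (world z) of thermometer_tip above 0.112 m), for 0.1 s.
2. the thermometer stands in the upright beaker, its tip near the floor of it, let go (z of thermometer_tip in the frame of beaker below 0.02 m and horizontal distance between thermometer_tip and beaker below 0.03 m and angle between beaker's own z axis and vertical below 0.15 rad and contact force between the arm and thermometer below 0.1 N and linear speed of thermometer below 0.05 m/s), for 0.2 s.
3. the plunger is pulled up to its stop (within 2 mm) by the knob (value of joint plunger above 0.012 m and contact force between the fingers and plunger above 2 N), for 0.3 s.
At the end, for the whole second after the job is handed in: Fingers hold the knob (over 2 N) with the plunger at least 12 of its 14 mm up; the thermometer, let go and at rest, stands in the upright beaker (tip within 20 mm of its underside, 30 mm of its axis, leaning under 1 rad); the carousel is within 0.1 rad of its start (all of step 3 and z of thermometer_tip in the frame of beaker below 0.02 m and horizontal distance between thermometer_tip and beaker below 0.03 m and angle between beaker's own z axis and vertical below 0.15 rad and angle between thermometer's own z axis and vertical below 1 rad and contact force between the arm and thermometer below 0.1 N and linear speed of thermometer below 0.03 m/s and value of joint carousel between -0.1 and 0.1 rad); the arm keeps its last pose, push and grip.
It fails at once if the plunger is pulled more than 3 mm while the thermometer is still in its guide (value of joint plunger above 0.003 m and height (world z) of thermometer_tip below 0.11 m and horizontal distance between thermometer_tip and guide below 0.03 m).
It fails at once if the carousel is turned more than 0.1 rad (value of joint carousel above 0.1 rad or value of joint carousel below -0.1 rad).
It fails at once if the dropper bottle is shifted more than 20 mm or tipped (distance of dropper_bottle from where it was at the start of the episode above 0.02 m or angle between dropper_bottle's own z axis and vertical above 0.3 rad).
It fails at once if the beaker is knocked over (angle between beaker's own z axis and vertical above 0.6 rad).
It also fails if it takes over 58 s, if anything falls off the work surface, if the arm or the gripper's body presses on something with over 40 N, if the wrist force passes 120 N, or if a joint passes its speed limit or range.

## Working session

There is one attempt and no reset: what is moved stays moved. The work goes in short steps, Python scripts to look and compute and a tool call to move; the robot and the scene stay as the last step left them, time stands still between calls to the robot, and variables do not carry over. Pictures are saved under pics/ and viewed, and the job is handed in when it is done.

Besides the shell and the picture viewer there is one more tool, called after "Call:" as name(argument=value, ...) on one line, values as JSON. move_arm: Moves the arm, as the interface text tells. Its arguments: {"type":"object","properties":{"series":{"type":"array","items":{"type":"object","properties":{"dp":{"type":"array","items":{"type":"number"}},"yaw":{"type":"number"}}}},"jaw":{"type":"number"},"newtons":{"type":"number"}},"required":["series"]}

```bash
mkdir -p pics; cat > h.py <<'E'
from workcell import *
import numpy as np, cv2
def snap(n,f):
    p,d=camera(n); cv2.imwrite('pics/'+f,p[:,:,::-1]); return p,d
def ray(n,px):
    c=camera_params(n);K,R,t=[np.array(c[k],float) for k in 'KRt']
    v=R.T@np.linalg.inv(K)@np.array([px[0],px[1],1.]); return -R.T@t, v
def atz(n,px,z):
    o,v=ray(n,px); return o+v*(z-o[2])/v[2]
def tri(pa,pb,na='scene',nb='top'):
    o1,v1=ray(na,pa);o2,v2=ray(nb,pb)
    A=np.stack([v1,-v2],1);s=np.linalg.lstsq(A,o2-o1,rcond=None)[0]
    a=o1+s[0]*v1;b=o2+s[1]*v2
    return (a+b)/2,np.linalg.norm(a-b)
def proj(n,X):
    c=camera_params(n);K,R,t=[np.array(c[k],float) for k in 'KRt']
    q=K@(R@np.array(X)+t); return q[:2]/q[2]
E
python3 - <<'E'
from h import *
snap('scene','s0.png');snap('top','t0.png')
for l in ['guide','thermometer','thermometer_tip','beaker','knob','dropper_bottle','changer']:
    r={}
    for c in ['scene','top']:
        q=pinpoint(c,l); print(l,c,[(np.round(x['pixel'],1).tolist(),round(x['confidence'],2)) for x in q[:3]])
        if q: r[c]=q[0]['pixel']
    if len(r)==2: print(tri(r['scene'],r['top']))
print(read_state()['eef_pos'],read_state()['eef_rot'],read_state()['time_s'])
for c in ['scene','top']: print(ray(c,[280,210]))
E
```

```text
guide scene [([195.7, 223.6], 0.65)]
guide top [([192.6, 190.4], 0.84)]
(array([0.57044242, 0.11875513, 0.10962284]), np.float64(0.002458105260780026))
thermometer scene [([194.3, 226.0], 0.65)]
thermometer top [([192.8, 189.4], 0.59)]
(array([0.57361631, 0.11994026, 0.10321584]), np.float64(0.0019854776496867556))
thermometer_tip scene []
thermometer_tip top [([201.1, 191.1], 0.56)]
beaker scene [([303.8, 202.7], 0.75), ([254.0, 213.5], 0.19)]
beaker top [([379.7, 181.4], 0.59)]
(array([ 0.60812586, -0.25847307, -0.00688819]), np.float64(0.0056168160612519126))
knob scene [([253.0, 212.7], 0.57)]
knob top [([243.2, 228.5], 0.68)]
(array([0.5003241 , 0.02404401, 0.12240445]), np.float64(0.004739128349250332))
dropper_bottle scene [([364.9, 219.4], 0.7)]
dropper_bottle top [([396.1, 263.9], 0.69)]
(array([ 0.43454956, -0.2842875 ,  0.00280795]), np.float64(0.0007697113267809375))
changer scene [([217.3, 264.7], 0.83)]
changer top []
[ 0.22432808 -0.63662026  0.22660397] [[-9.43138678e-01 -3.32399509e-01  3.62304744e-05]
 [-3.32399511e-01  9.43138675e-01 -7.13670871e-05]
 [-1.04479769e-05 -7.93520521e-05 -9.99999997e-01]] 0.8
(array([-0.15121769,  0.66683726,  0.64695774]), array([ 0.58422018, -0.64509806, -0.49255163]))
(array([ 0.4313328 , -0.05499139,  0.94092551]), array([ 0.12281039,  0.01232717, -0.99237122]))
```

View pics/s0.png

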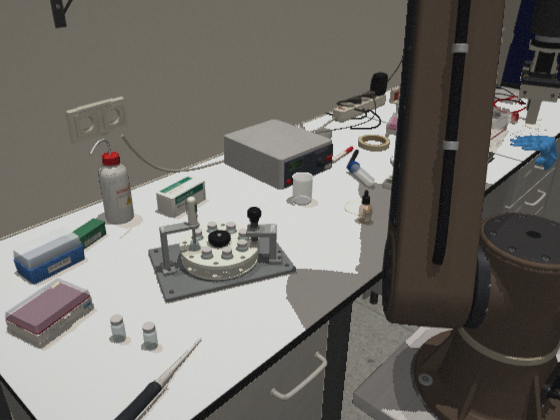

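View pics/t0.png

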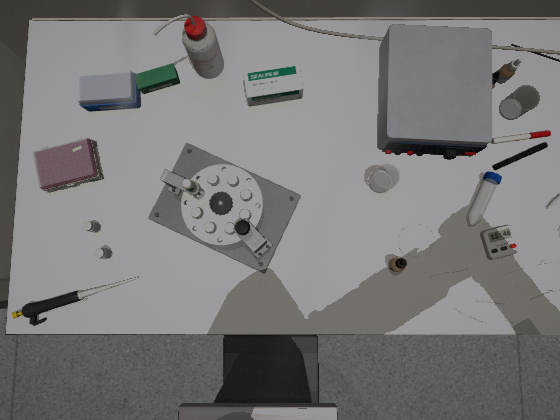

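```bash
python3 - <<'E'
from h import *
p,d=snap('scene','s1.png');q,e=snap('top','t1.png')
def crop(im,x,y,w,h,f,k):
    cv2.imwrite('pics/'+f,cv2.resize(im[y:y+h,x:x+w,::-1],None,fx=k,fy=k,interpolation=cv2.INTER_CUBIC))
crop(p,145,160,200,150,'s1c.png',4); crop(q,140,130,180,150,'t1c.png',4); 
a=q[140:290,340:450,::-1]; cv2.imwrite('pics/t1d.png',cv2.resize(a,None,fx=4,fy=4,interpolation=cv2.INTER_CUBIC))
def cloud(n,d):
    c=camera_params(n);K,R,t=[np.array(c[k],float) for k in 'KRt']
    v,u=np.mgrid[:420,:560]; P=np.stack([(u-K[0,2])/K[0,0]*d,(v-K[1,2])/K[1,1]*d,d],-1)
    return (P-t)@R
W=cloud('top',e)
for (u,v) in [(430,100),(390,140),(440,148),(485,140),(440,154),(385,152),(190,187),(187,184),(243,226),(379,180),(398,264)]: print((u,v),W[v,u].round(3))
for c,l in [(c,l) for l in ['thermometer','knob','beaker','dropper_bottle'] for c in ['scene','top']]:
    s=silhouettes(c,l)
    for x in s[:2]:
        r=x['region'];yy,xx=np.nonzero(r); print(l,c,round(x['confidence'],2),xx.min(),xx.max(),yy.min(),yy.max(),xx.mean().round(1),yy.mean().round(1),[round(float(t),1) for t in x['pixel']])
E
```

```text
(430, 100) [ 0.753 -0.338  0.095]
(390, 140) [ 0.676 -0.26   0.084]
(440, 148) [ 0.665 -0.364  0.064]
(485, 140) [ 0.672 -0.44   0.095]
(440, 154) [ 0.664 -0.38   0.017]
(385, 152) [ 0.665 -0.261  0.032]
(190, 187) [0.57  0.115 0.154]
(187, 184) [0.573 0.118 0.165]
(243, 226) [0.502 0.022 0.13 ]
(379, 180) [ 0.611 -0.253  0.004]
(398, 264) [ 0.434 -0.272  0.066]
thermometer scene 0.64 186 196 198 223 191.1 209.8 [193.3, 210.8]
thermometer top 0.49 182 196 179 192 189.0 185.3 [186.7, 185.5]
knob scene 0.61 246 260 206 244 253.4 214.8 [249.6, 216.0]
knob top 0.52 235 249 220 234 242.0 227.0 [243.5, 228.8]
beaker scene 0.57 292 312 174 205 302.0 188.9 [303.3, 188.9]
beaker top 0.73 369 400 162 192 384.1 177.4 [383.9, 177.2]
dropper_bottle scene 0.83 358 371 191 224 364.6 209.2 [362.5, 209.8]
dropper_bottle top 0.63 182 199 178 194 189.7 185.2 [190.6, 182.8]
dropper_bottle top 0.56 388 406 257 271 396.9 263.7 [400.8, 263.4]
```

View pics/s1c.png

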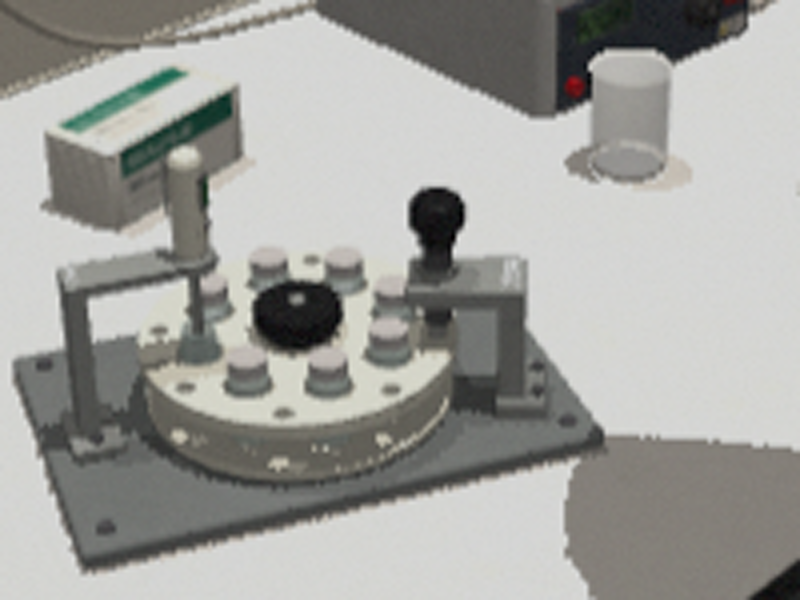

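View pics/t1c.png

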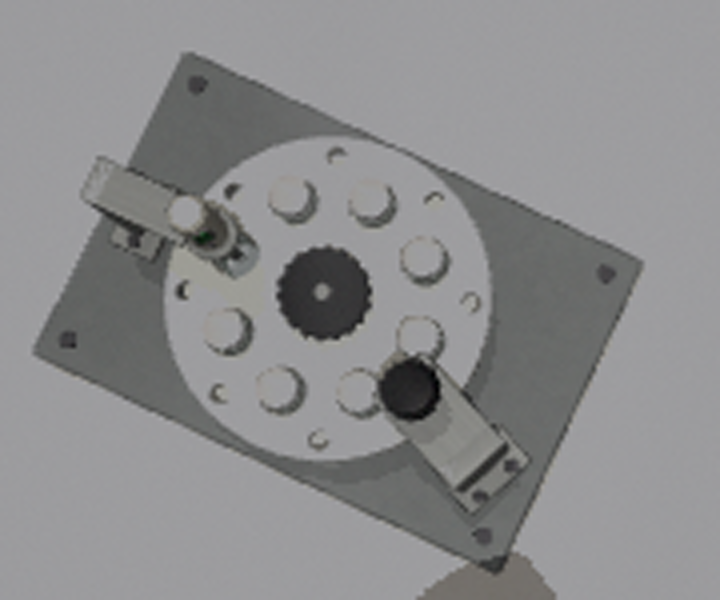

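View pics/t1d.png

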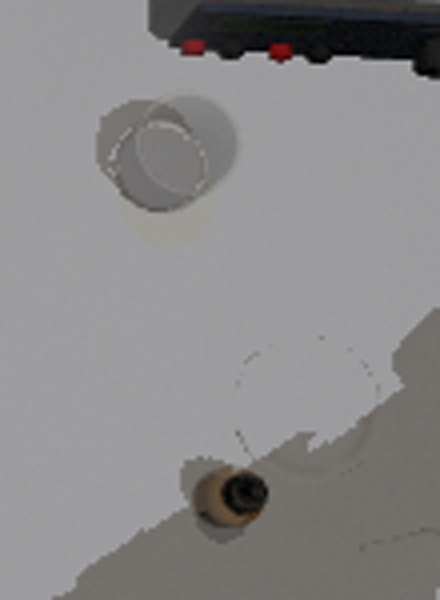

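```bash
python3 - <<'E'
from h import *
print('head',atz('top',[186.75,183.2],.166), atz('scene',[191,198.5],.166))
print('tri head',tri([191,198.5],[186.75,183.2]))
print('knob',atz('top',[242,227],.124),tri([145+437/4,160+210/4],[242,227]))
print('hub',atz('top',[220.6,203],.070))
print('bk rim',atz('top',[387,175.7],.07),'base',atz('top',[380,181.5],0.001))
print('bk tri rim',tri([145+630/4,160+66/4],[387,175.7]))
print('bk tri base',tri([145+629/4,160+161/4],[380,181.5]))
print('bottle',atz('top',[397,264.2],.03), tri([364.9,219.4],[396.1,263.9]))
print([proj('scene',[.571,.117,z]) for z in (.11,.166)],[proj('top',[.571,.117,z]) for z in (.11,.166)])
s=read_state(); print(s['time_s'],s['eef_pos'],s['gripper_width'])
E
```

```text
head [0.57467056 0.11840728 0.166     ] [0.57263733 0.12219513 0.166     ]
tri head (array([0.57552383, 0.11934686, 0.16366381]), np.float64(0.0011385715338947822))
knob [0.50115339 0.02453353 0.124     ] (array([0.50077145, 0.02421604, 0.1231974 ]), np.float64(0.0011893993242939687))
hub [0.55296831 0.07234167 0.07      ]
bk rim [ 0.60720557 -0.25502565  0.07      ] base [ 0.60861561 -0.25567323  0.001     ]
bk tri rim (array([ 0.60796267, -0.25471211,  0.06923781]), np.float64(0.0015523923129597554))
bk tri base (array([ 0.60831287, -0.255886  ,  0.00108576]), np.float64(0.0007361904444163263))
bottle [ 0.43415632 -0.27919861  0.03      ] (array([ 0.43454956, -0.2842875 ,  0.00280795]), np.float64(0.0007697113267809375))
[array([195.58504939, 222.86606861]), array([193.66292625, 197.85688009])] [array([193.95790953, 190.5529217 ]), array([187.49434609, 185.26035653])]
1.3 [ 0.22430538 -0.6365996   0.22656562] 0.08734178457148607
```

Call:
move_arm(series=[{"dp":[-15,15,0]},{"dp":[-29,30,0]},{"dp":[-29,30,0]},{"dp":[-29,30,0]},{"dp":[-29,30,0]},{"dp":[-29,30,0]},{"dp":[-29,30,0]},{"dp":[-29,30,0]}], jaw=1)

```text
$.series[0]: bad value
```

Call:
move_arm(series=[{"dp":[-29,30,0]},{"dp":[-29,30,0]},{"dp":[-29,30,0]},{"dp":[-29,30,0]},{"dp":[-29,30,0]},{"dp":[-29,30,0]},{"dp":[-29,30,0]},{"dp":[-29,30,0]}])

```text
$.series[0]: bad value
```

```bash
cat >> h.py <<'E'
def to(X):
    s=read_state(); R=np.array(s['eef_rot']); print(s['time_s'],'pos',np.array(s['eef_pos']).round(4),'w',round(s['gripper_width'],4),'F',np.round(s['wrist_force'],1)); print('dp mm',(R.T@(np.array(X)-s['eef_pos'])*1000).round(1)); return s
E
python3 -c "
from h import *
to([.5745,.1193,.226])"
```

```text
1.3 pos [ 0.2243 -0.6366  0.2266] w 0.0873 F [ 0.1 -0.5  0.2]
dp mm [-581.5  596.6    0.6]
```

Yaw apparently is required in each row.

Call:
move_arm(series=[{"dp":[-15,15,0],"yaw":0},{"dp":[-29,30,0],"yaw":0},{"dp":[-29,30,0],"yaw":0},{"dp":[-29,30,0],"yaw":0},{"dp":[-29,30,0],"yaw":0},{"dp":[-29,30,0],"yaw":0},{"dp":[-29,30,0],"yaw":0},{"dp":[-29,30,0],"yaw":0}], jaw=1)

```text
time_s: 2.1
eef_pos: [0.3556, -0.3505, 0.2269]
eef_rot: [[-0.943, -0.332, 0.001], [-0.332, 0.943, -0.0], [-0.001, -0.001, -1.0]]
wrist_force: [0.1, -0.3, -0.3]
gripper_width: 0.0878
```

Call:
move_arm(series=[{"dp":[-29,30,0],"yaw":0},{"dp":[-29,30,0],"yaw":0},{"dp":[-29,30,0],"yaw":0},{"dp":[-29,30,0],"yaw":0},{"dp":[-29,30,0],"yaw":0},{"dp":[-29,30,0],"yaw":0},{"dp":[-29,30,0],"yaw":0},{"dp":[-15,15,0],"yaw":0}])

```text
time_s: 2.9
eef_pos: [0.4871, -0.0647, 0.2269]
eef_rot: [[-0.943, -0.334, 0.001], [-0.334, 0.943, 0.0], [-0.001, -0.0, -1.0]]
wrist_force: [0.1, -0.9, -0.2]
gripper_width: 0.0876
```

```bash
python3 -c "
from h import *
print(to([.5745,.1193,.226])['eef_rot'])"
```

```text
2.9 pos [ 0.4871 -0.0647  0.2269] w 0.0876 F [ 0.1 -0.9 -0.2]
dp mm [-143.9  144.2    1. ]
[[-9.42502548e-01 -3.34197121e-01  1.10917345e-03]
 [-3.34197015e-01  9.42503196e-01  2.85849252e-04]
 [-1.14092952e-03 -1.01268807e-04 -9.99999344e-01]]
```

Call:
move_arm(series=[{"dp":[-29,29,0],"yaw":0},{"dp":[-29,29,0],"yaw":0},{"dp":[-29,29,0],"yaw":0},{"dp":[-29,29,0],"yaw":0},{"dp":[-20,20,0],"yaw":0},{"dp":[-9,10,0],"yaw":0},{"dp":[0,0,0],"yaw":0},{"dp":[0,0,0],"yaw":0}])

```text
time_s: 3.7
eef_pos: [0.5738, 0.1182, 0.2264]
eef_rot: [[-0.943, -0.332, -0.001], [-0.332, 0.943, -0.0], [0.001, -0.0, -1.0]]
wrist_force: [0.7, 0.2, 0.3]
gripper_width: 0.0873
```

```bash
python3 - <<'E'
from h import *
to([.5745,.1193,.122])
p,d=camera('scene');q,e=camera('top')
cv2.imwrite('pics/g1.png',np.hstack([cv2.resize(p[100:280,120:270,::-1],None,fx=2.6,fy=2.6),cv2.resize(q[100:280,120:270,::-1],None,fx=2.6,fy=2.6)]))
E
```

```text
3.7 pos [0.5738 0.1182 0.2264] w 0.0873 F [0.7 0.2 0.3]
dp mm [ -1.1   0.8 104.4]
```

View pics/g1.png

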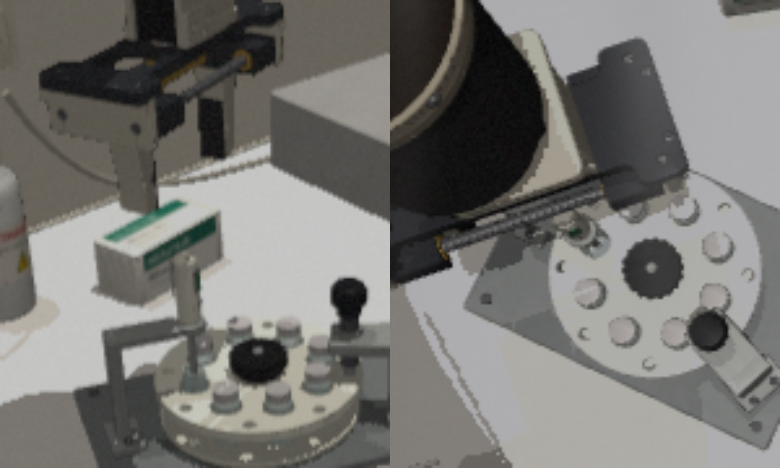

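Call:
move_arm(series=[{"dp":[-1,1,20],"yaw":0},{"dp":[0,0,25],"yaw":0},{"dp":[0,0,25],"yaw":0},{"dp":[0,0,20],"yaw":0},{"dp":[0,0,10],"yaw":0},{"dp":[0,0,4],"yaw":0},{"dp":[0,0,0],"yaw":0}])

```text
time_s: 4.5
eef_pos: [0.575, 0.1195, 0.1229]
eef_rot: [[-0.943, -0.332, 0.0], [-0.332, 0.943, -0.0], [-0.0, -0.0, -1.0]]
wrist_force: [-0.3, 0.3, -0.1]
gripper_width: 0.0879
```

```bash
python3 - <<'E'
from h import *
to([.5745,.1193,.122])
p,d=camera('scene');q,e=camera('top')
cv2.imwrite('pics/g2.png',np.hstack([cv2.resize(p[130:280,120:270,::-1],None,fx=2.6,fy=2.6),cv2.resize(q[130:280,120:270,::-1],None,fx=2.6,fy=2.6)]))
E
```

```text
4.5 pos [0.575  0.1195 0.1229] w 0.0879 F [-0.3  0.3 -0.1]
dp mm [ 0.5 -0.   0.9]
```

View pics/g2.png

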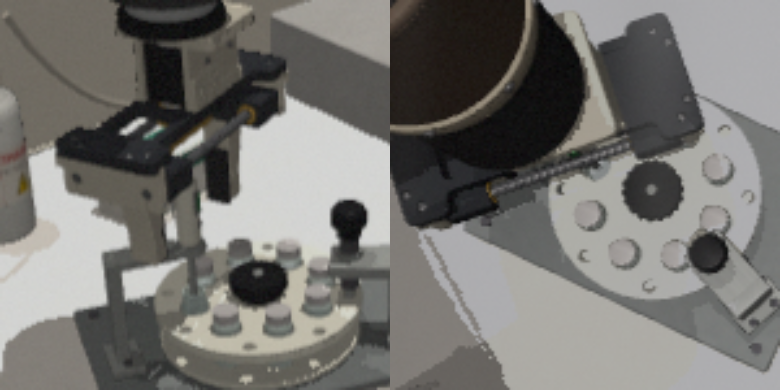

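Call:
move_arm(series=[{"dp":[0,0,0],"yaw":0},{"dp":[0,0,0],"yaw":0},{"dp":[0,0,0],"yaw":0},{"dp":[0,0,0],"yaw":0},{"dp":[0,0,0],"yaw":0},{"dp":[0,0,0],"yaw":0},{"dp":[0,0,0],"yaw":0},{"dp":[0,0,0],"yaw":0}], jaw=0, newtons=12)

```text
time_s: 5.4
eef_pos: [0.5748, 0.1199, 0.1225]
eef_rot: [[-0.943, -0.332, -0.0], [-0.332, 0.943, -0.0], [0.0, -0.0, -1.0]]
wrist_force: [0.5, 0.3, -0.0]
gripper_width: 0.0292
```

Call:
move_arm(series=[{"dp":[0,0,0],"yaw":0},{"dp":[0,0,0],"yaw":0},{"dp":[0,0,0],"yaw":0},{"dp":[0,0,0],"yaw":0}])

```text
time_s: 5.8
eef_pos: [0.5748, 0.1199, 0.1225]
eef_rot: [[-0.943, -0.332, -0.0], [-0.332, 0.943, 0.0], [0.0, 0.0, -1.0]]
wrist_force: [0.7, 0.3, -1.3]
gripper_width: 0.0179
```

Call:
move_arm(series=[{"dp":[0,0,-5],"yaw":0},{"dp":[0,0,-15],"yaw":0},{"dp":[0,0,-20],"yaw":0},{"dp":[0,0,-20],"yaw":0},{"dp":[0,0,-20],"yaw":0},{"dp":[0,0,-20],"yaw":0},{"dp":[0,0,-15],"yaw":0},{"dp":[0,0,-5],"yaw":0}])

```text
time_s: 6.6
eef_pos: [0.5756, 0.1201, 0.2448]
eef_rot: [[-0.943, -0.332, 0.003], [-0.332, 0.943, 0.001], [-0.003, 0.0, -1.0]]
wrist_force: [-0.8, -0.3, 0.2]
gripper_width: 0.0176
```

Call:
move_arm(series=[{"dp":[0,0,0],"yaw":0},{"dp":[0,0,0],"yaw":0}])

```text
time_s: 6.8
eef_pos: [0.5744, 0.1198, 0.2418]
eef_rot: [[-0.943, -0.332, -0.001], [-0.332, 0.943, -0.0], [0.001, 0.0, -1.0]]
wrist_force: [-0.0, 0.5, -0.3]
gripper_width: 0.0177
```

```bash
python3 - <<'E'
from h import *
to([.608,-.2555,.242])
p,d=camera('scene');q,e=camera('top')
cv2.imwrite('pics/g3.png',np.hstack([cv2.resize(p[80:260,120:270,::-1],None,fx=2.6,fy=2.6),cv2.resize(q[80:260,120:270,::-1],None,fx=2.6,fy=2.6)]))
print(pinpoint('scene','thermometer_tip'),pinpoint('scene','thermometer'))
E
```

```text
6.8 pos [0.5744 0.1198 0.2418] w 0.0177 F [-0.   0.5 -0.3]
dp mm [ 9.300e+01 -3.651e+02 -2.000e-01]
[{'pixel': [187.8, 206.7], 'confidence': 0.61}, {'pixel': [252.4, 213.3], 'confidence': 0.43}] [{'pixel': [188.5, 171.4], 'confidence': 0.76}]
```

View pics/g3.png

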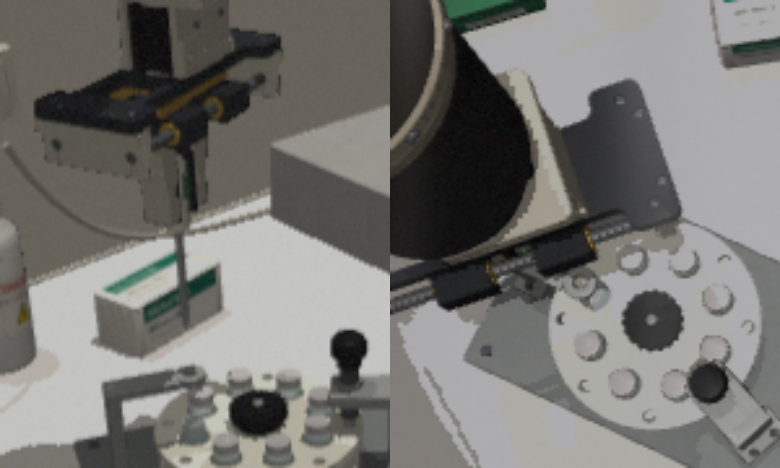

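Call:
move_arm(series=[{"dp":[3,-12,0],"yaw":0},{"dp":[6,-24,0],"yaw":0},{"dp":[8,-31,0],"yaw":0},{"dp":[8,-31,0],"yaw":0},{"dp":[8,-31,0],"yaw":0},{"dp":[8,-31,0],"yaw":0},{"dp":[8,-31,0],"yaw":0},{"dp":[8,-31,0],"yaw":0}])

```text
time_s: 7.8
eef_pos: [0.5946, -0.1104, 0.2424]
eef_rot: [[-0.943, -0.332, -0.0], [-0.332, 0.943, -0.0], [0.0, 0.0, -1.0]]
wrist_force: [0.4, 0.4, -0.6]
gripper_width: 0.0175
```

Call:
move_arm(series=[{"dp":[8,-31,0],"yaw":0},{"dp":[8,-31,0],"yaw":0},{"dp":[8,-31,0],"yaw":0},{"dp":[6,-24,0],"yaw":0},{"dp":[4,-18,0],"yaw":0},{"dp":[2,-8,0],"yaw":0},{"dp":[0,0,0],"yaw":0},{"dp":[0,0,0],"yaw":0}])

```text
time_s: 8.6
eef_pos: [0.6083, -0.2547, 0.2425]
eef_rot: [[-0.943, -0.332, -0.0], [-0.332, 0.943, 0.0], [0.0, 0.0, -1.0]]
wrist_force: [0.3, -0.1, -0.3]
gripper_width: 0.0179
```

```bash
python3 - <<'E'
from h import *
s=to([.608,-.2555,.242])
p,d=camera('scene');q,e=camera('top')
cv2.imwrite('pics/b1.png',np.hstack([cv2.resize(p[80:230,220:370,::-1],None,fx=2.6,fy=2.6),cv2.resize(q[100:250,310:460,::-1],None,fx=2.6,fy=2.6)]))
for l in ['thermometer_tip','thermometer','beaker']:
  for c in ['scene','top']: print(l,c,[(np.round(x['pixel'],1).tolist(),round(x['confidence'],2)) for x in pinpoint(c,l)[:3]])
x,y,z=s['eef_pos']
print([proj('scene',[x,y,zz]) for zz in (.152,.232)])
print(proj('scene',[.608,-.2555,.07]))
E
```

```text
8.6 pos [ 0.6083 -0.2547  0.2425] w 0.0179 F [ 0.3 -0.1 -0.3]
dp mm [ 0.6 -0.6  0.5]
thermometer_tip scene [([219.6, 264.3], 0.54)]
thermometer_tip top []
thermometer scene [([302.4, 117.1], 0.52), ([363.9, 219.2], 0.17)]
thermometer top []
beaker scene [([305.6, 198.4], 0.59)]
beaker top [([379.3, 183.0], 0.61)]
[array([303.83990531, 145.73113185]), array([305.02086159, 114.10729331])]
[303.0131441 176.1365066]
```

View pics/b1.png

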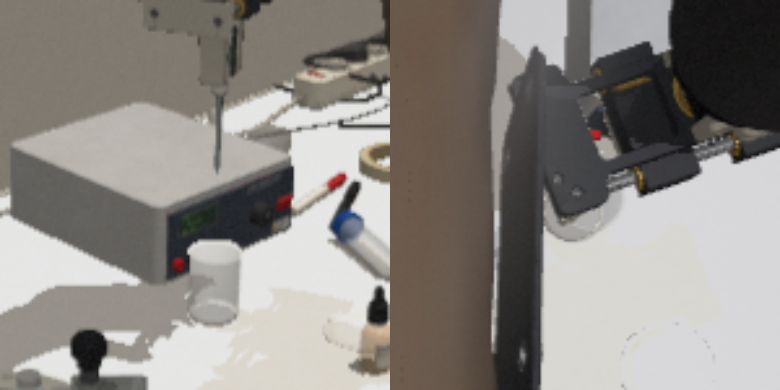

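Call:
move_arm(series=[{"dp":[0,-1,15],"yaw":0},{"dp":[0,0,25],"yaw":0},{"dp":[0,0,30],"yaw":0},{"dp":[0,0,30],"yaw":0},{"dp":[0,0,20],"yaw":0},{"dp":[0,0,10],"yaw":0},{"dp":[0,0,4],"yaw":0},{"dp":[0,0,0],"yaw":0}])

```text
time_s: 9.8
eef_pos: [0.609, -0.2563, 0.1089]
eef_rot: [[-0.943, -0.333, 0.0], [-0.333, 0.943, -0.0], [-0.0, -0.0, -1.0]]
wrist_force: [0.4, -0.0, 0.1]
gripper_width: 0.0178
```

Call:
move_arm(series=[{"dp":[0,0,6],"yaw":0},{"dp":[0,0,4],"yaw":0},{"dp":[0,0,0],"yaw":0}])

```text
time_s: 10.1
eef_pos: [0.6086, -0.2562, 0.0984]
eef_rot: [[-0.943, -0.332, -0.0], [-0.332, 0.943, 0.0], [0.0, 0.0, -1.0]]
wrist_force: [0.3, 1.0, -0.9]
gripper_width: 0.018
```

```bash
python3 - <<'E'
from h import *
s=to([.608,-.2555,.0955])
p,d=camera('scene')
cv2.imwrite('pics/b2.png',cv2.resize(p[110:230,240:360,::-1],None,fx=4.5,fy=4.5,interpolation=cv2.INTER_CUBIC))
E
```

```text
10.1 pos [ 0.6086 -0.2562  0.0984] w 0.018 F [ 0.3  1.  -0.9]
dp mm [0.3 0.8 2.9]
```

View pics/b2.png

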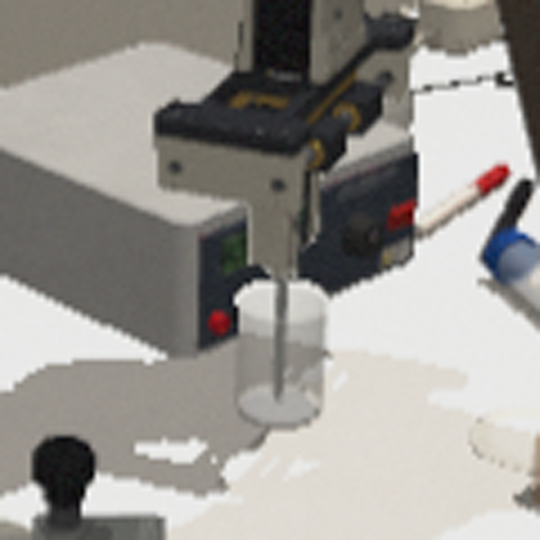

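Call:
move_arm(series=[{"dp":[0,0,2],"yaw":0},{"dp":[0,0,1],"yaw":0},{"dp":[0,0,0],"yaw":0}])

```text
time_s: 10.45
eef_pos: [0.6087, -0.2562, 0.0954]
eef_rot: [[-0.943, -0.332, -0.0], [-0.332, 0.943, 0.0], [0.0, 0.0, -1.0]]
wrist_force: [0.3, 0.7, -1.6]
gripper_width: 0.0177
```

Call:
move_arm(series=[{"dp":[0,0,0],"yaw":0},{"dp":[0,0,0],"yaw":0},{"dp":[0,0,0],"yaw":0},{"dp":[0,0,0],"yaw":0},{"dp":[0,0,0],"yaw":0},{"dp":[0,0,0],"yaw":0},{"dp":[0,0,0],"yaw":0},{"dp":[0,0,0],"yaw":0}], jaw=1)

```text
time_s: 11.25
eef_pos: [0.6087, -0.2562, 0.0955]
eef_rot: [[-0.943, -0.332, -0.0], [-0.332, 0.943, -0.0], [0.0, 0.0, -1.0]]
wrist_force: [-0.1, -0.9, 0.2]
gripper_width: 0.0764
```

```bash
python3 - <<'E'
from h import *
s=to([.608,-.2555,.0955])
p,d=camera('scene')
cv2.imwrite('pics/b3.png',cv2.resize(p[110:230,240:360,::-1],None,fx=4.5,fy=4.5,interpolation=cv2.INTER_CUBIC))
E
```

```text
11.25 pos [ 0.6087 -0.2562  0.0955] w 0.0764 F [-0.1 -0.9  0.2]
dp mm [0.5 0.9 0. ]
```

View pics/b3.png

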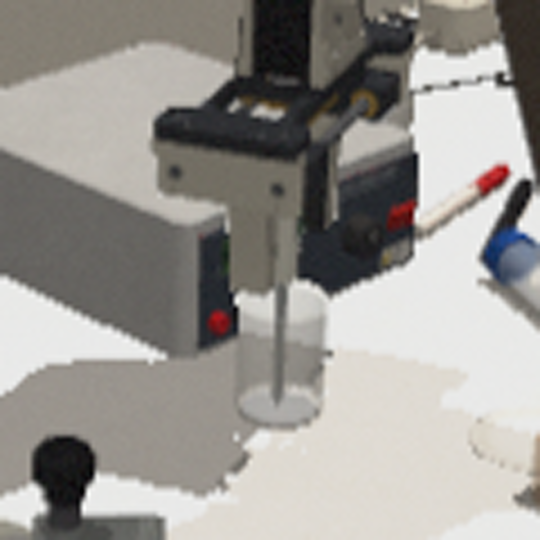

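Call:
move_arm(series=[{"dp":[0,0,0],"yaw":0},{"dp":[0,0,0],"yaw":0},{"dp":[0,0,0],"yaw":0},{"dp":[0,0,0],"yaw":0},{"dp":[0,0,0],"yaw":0},{"dp":[0,0,0],"yaw":0}])

```text
time_s: 11.9
eef_pos: [0.6087, -0.2562, 0.0956]
eef_rot: [[-0.943, -0.332, 0.0], [-0.332, 0.943, 0.0], [-0.0, 0.0, -1.0]]
wrist_force: [-0.1, 0.1, -0.4]
gripper_width: 0.0877
```

```bash
python3 - <<'E'
from h import *
s=to([.608,-.2555,.0955])
p,d=camera('scene')
cv2.imwrite('pics/b4.png',cv2.resize(p[110:230,240:360,::-1],None,fx=4.5,fy=4.5,interpolation=cv2.INTER_CUBIC))
E
```

```text
11.9 pos [ 0.6087 -0.2562  0.0956] w 0.0877 F [-0.1  0.1 -0.4]
dp mm [0.5 0.9 0.1]
```

View pics/b4.png

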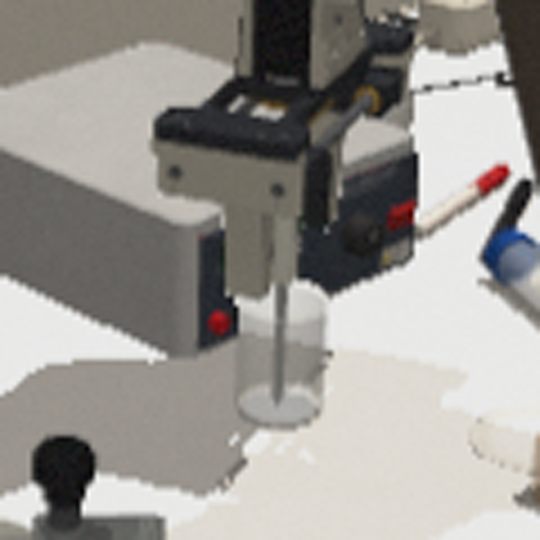

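Call:
move_arm(series=[{"dp":[0,0,-5],"yaw":0},{"dp":[0,0,-15],"yaw":0},{"dp":[0,0,-20],"yaw":0},{"dp":[0,0,-25],"yaw":0},{"dp":[0,0,-25],"yaw":0},{"dp":[0,0,-20],"yaw":0},{"dp":[0,0,-5],"yaw":0},{"dp":[0,0,0],"yaw":0}])

```text
time_s: 12.75
eef_pos: [0.6093, -0.2563, 0.2124]
eef_rot: [[-0.943, -0.332, 0.003], [-0.332, 0.943, -0.0], [-0.003, -0.001, -1.0]]
wrist_force: [-0.3, 0.3, -0.9]
gripper_width: 0.0879
```

```bash
python3 - <<'E'
from h import *
s=to([.5005,.024,.2])
p,d=camera('scene')
cv2.imwrite('pics/b5.png',cv2.resize(p[90:230,240:380,::-1],None,fx=4,fy=4,interpolation=cv2.INTER_CUBIC))
E
```

```text
12.75 pos [ 0.6093 -0.2563  0.2124] w 0.0879 F [-0.3  0.3 -0.9]
dp mm [  9.5 300.5  12. ]
```

View pics/b5.png

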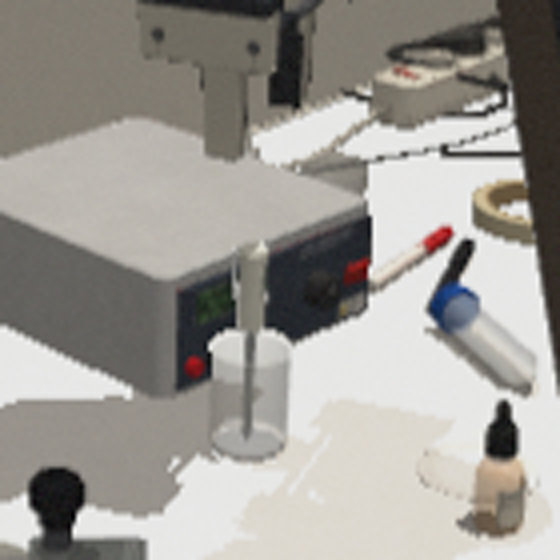

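Call:
move_arm(series=[{"dp":[0,15,0],"yaw":0},{"dp":[1,30,0],"yaw":0},{"dp":[1,35,0],"yaw":0},{"dp":[1,35,0],"yaw":0},{"dp":[1,35,0],"yaw":0},{"dp":[1,35,0],"yaw":0},{"dp":[1,35,0],"yaw":0},{"dp":[1,35,0],"yaw":0}])

```text
time_s: 13.6
eef_pos: [0.5157, -0.0166, 0.2095]
eef_rot: [[-0.943, -0.332, -0.002], [-0.332, 0.943, -0.0], [0.002, 0.0, -1.0]]
wrist_force: [0.4, 0.6, 0.4]
gripper_width: 0.0876
```

Call:
move_arm(series=[{"dp":[2,30,0],"yaw":0},{"dp":[1,15,0],"yaw":0},{"dp":[0,0,0],"yaw":0},{"dp":[0,0,0],"yaw":0}], jaw=0.7)

```text
time_s: 14.0
eef_pos: [0.499, 0.0237, 0.21]
eef_rot: [[-0.943, -0.334, -0.001], [-0.334, 0.943, -0.0], [0.001, -0.0, -1.0]]
wrist_force: [-0.8, -1.2, -0.1]
gripper_width: 0.0634
```

```bash
python3 - <<'E'
from h import *
s=to([.5005,.024,.103])
snap('scene','k1.png');snap('top','k1t.png')
for l in ['knob','thermometer','thermometer_tip','beaker','dropper_bottle']:
  for c in ['scene','top']: print(l,c,[(np.round(x['pixel'],1).tolist(),round(x['confidence'],2)) for x in pinpoint(c,l)[:3]])
E
```

```text
14.0 pos [0.499  0.0237 0.21  ] w 0.0634 F [-0.8 -1.2 -0.1]
dp mm [ -1.6  -0.2 107. ]
knob scene [([363.1, 217.8], 0.58), ([253.0, 215.9], 0.5)]
knob top []
thermometer scene [([302.1, 173.8], 0.66)]
thermometer top [([389.6, 172.3], 0.53)]
thermometer_tip scene []
thermometer_tip top [([380.4, 180.8], 0.75)]
beaker scene [([303.1, 200.5], 0.9)]
beaker top [([379.6, 185.7], 0.72)]
dropper_bottle scene [([363.3, 220.3], 0.54), ([252.9, 213.3], 0.24)]
dropper_bottle top [([399.0, 264.9], 0.71), ([387.5, 173.3], 0.5)]
```

View pics/k1.png

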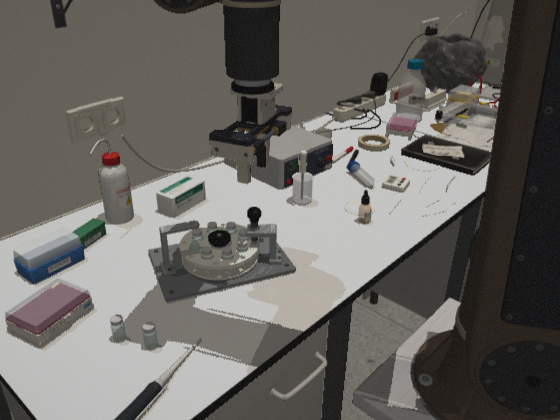

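View pics/k1t.png

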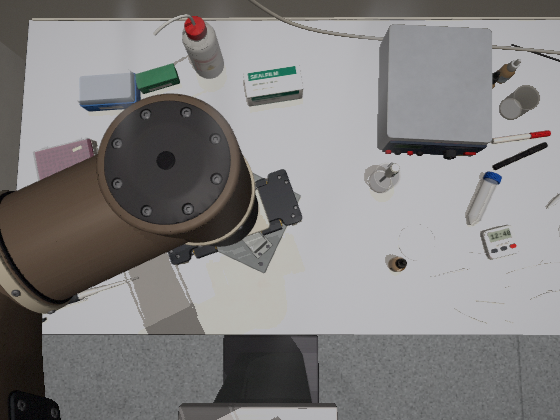

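Call:
move_arm(series=[{"dp":[-1,0,20],"yaw":0},{"dp":[0,0,25],"yaw":0},{"dp":[0,0,25],"yaw":0},{"dp":[0,0,15],"yaw":0},{"dp":[0,0,5],"yaw":0},{"dp":[0,0,0],"yaw":0}], jaw=0.8)

```text
time_s: 15.2
eef_pos: [0.5004, 0.0236, 0.1202]
eef_rot: [[-0.943, -0.332, -0.001], [-0.332, 0.943, -0.001], [0.001, -0.0, -1.0]]
wrist_force: [0.8, 0.9, 0.8]
gripper_width: 0.07
```

```bash
python3 - <<'E'
from h import *
s=to([.5005,.024,.103])
p,d=camera('scene')
cv2.imwrite('pics/k2.png',cv2.resize(p[130:270,190:330,::-1],None,fx=4,fy=4,interpolation=cv2.INTER_CUBIC))
E
```

```text
15.2 pos [0.5004 0.0236 0.1202] w 0.07 F [0.8 0.9 0.8]
dp mm [-0.3  0.3 17.2]
```

View pics/k2.png

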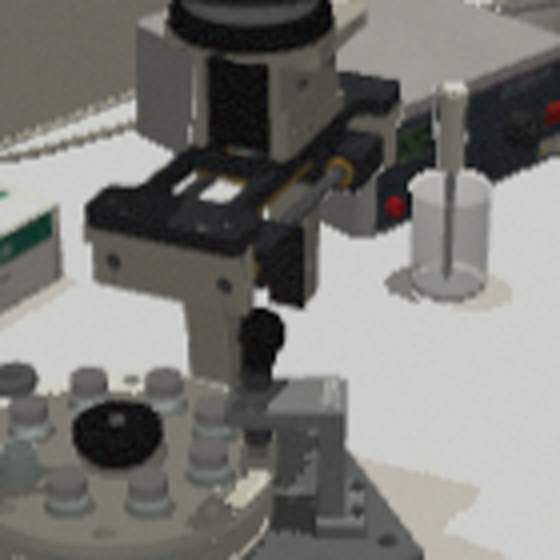

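Call:
move_arm(series=[{"dp":[0,0,10],"yaw":0},{"dp":[0,0,6],"yaw":0},{"dp":[0,0,0],"yaw":0}])

```text
time_s: 15.55
eef_pos: [0.5, 0.0236, 0.1038]
eef_rot: [[-0.943, -0.332, -0.001], [-0.332, 0.943, -0.0], [0.001, 0.0, -1.0]]
wrist_force: [0.2, -0.0, -0.3]
gripper_width: 0.07
```

Call:
move_arm(series=[{"dp":[0,0,0],"yaw":0},{"dp":[0,0,0],"yaw":0},{"dp":[0,0,0],"yaw":0},{"dp":[0,0,0],"yaw":0},{"dp":[0,0,0],"yaw":0},{"dp":[0,0,0],"yaw":0},{"dp":[0,0,0],"yaw":0},{"dp":[0,0,0],"yaw":0}], jaw=0, newtons=45)

```text
time_s: 16.35
eef_pos: [0.5006, 0.0236, 0.1046]
eef_rot: [[-0.943, -0.332, 0.0], [-0.332, 0.943, -0.0], [-0.0, -0.0, -1.0]]
wrist_force: [1.0, -2.1, -0.1]
gripper_width: 0.0254
```

```bash
python3 - <<'E'
from h import *
s=to([.5005,.024,.103])
p,d=camera('scene')
cv2.imwrite('pics/k3.png',cv2.resize(p[130:270,190:330,::-1],None,fx=4,fy=4,interpolation=cv2.INTER_CUBIC))
E
```

```text
16.35 pos [0.5006 0.0236 0.1046] w 0.0254 F [ 1.  -2.1 -0.1]
dp mm [-0.   0.5  1.6]
```

View pics/k3.png

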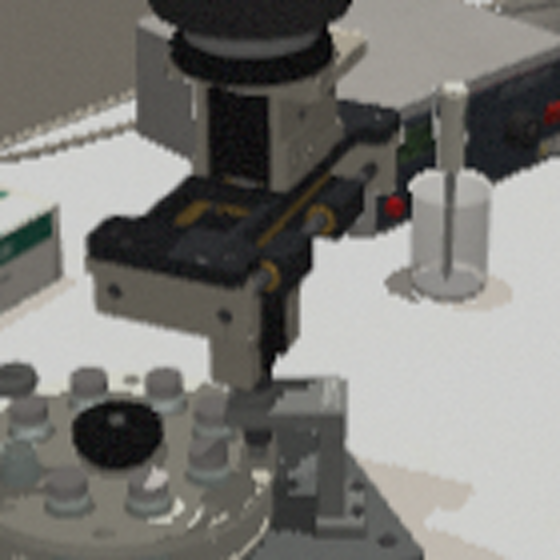

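Call:
move_arm(series=[{"dp":[0,0,0],"yaw":0},{"dp":[0,0,0],"yaw":0},{"dp":[0,0,0],"yaw":0}])

```text
time_s: 16.7
eef_pos: [0.5006, 0.0236, 0.1046]
eef_rot: [[-0.943, -0.332, 0.0], [-0.332, 0.943, -0.0], [-0.0, -0.0, -1.0]]
wrist_force: [1.5, -2.5, -0.0]
gripper_width: 0.0254
```

Call:
move_arm(series=[{"dp":[0,0,-2],"yaw":0},{"dp":[0,0,-2],"yaw":0},{"dp":[0,0,-2],"yaw":0},{"dp":[0,0,0],"yaw":0},{"dp":[0,0,0],"yaw":0}])

```text
time_s: 17.2
eef_pos: [0.5005, 0.0236, 0.1101]
eef_rot: [[-0.943, -0.332, -0.0], [-0.332, 0.943, -0.0], [0.0, -0.0, -1.0]]
wrist_force: [5.0, -3.2, -7.5]
gripper_width: 0.0253
```

Call:
move_arm(series=[{"dp":[0,0,-2],"yaw":0},{"dp":[0,0,-2],"yaw":0},{"dp":[0,0,-2],"yaw":0},{"dp":[0,0,-1],"yaw":0},{"dp":[0,0,0],"yaw":0},{"dp":[0,0,0],"yaw":0}])

```text
time_s: 17.8
eef_pos: [0.5004, 0.0236, 0.1168]
eef_rot: [[-0.943, -0.332, -0.001], [-0.332, 0.943, -0.0], [0.001, 0.0, -1.0]]
wrist_force: [5.2, -3.5, -10.4]
gripper_width: 0.025
```

Call:
move_arm(series=[{"dp":[0,0,-1],"yaw":0},{"dp":[0,0,-1],"yaw":0},{"dp":[0,0,0],"yaw":0},{"dp":[0,0,0],"yaw":0},{"dp":[0,0,0],"yaw":0}])

```text
time_s: 18.3
eef_pos: [0.5004, 0.0236, 0.1186]
eef_rot: [[-0.943, -0.332, -0.001], [-0.332, 0.943, -0.0], [0.001, 0.0, -1.0]]
wrist_force: [5.9, -3.8, -10.7]
gripper_width: 0.025
```

Nudge 1 mm further to feel the stop.

Call:
move_arm(series=[{"dp":[0,0,-1],"yaw":0},{"dp":[0,0,0],"yaw":0},{"dp":[0,0,0],"yaw":0},{"dp":[0,0,0],"yaw":0}])

```text
time_s: 18.7
eef_pos: [0.5003, 0.0237, 0.1188]
eef_rot: [[-0.943, -0.332, -0.001], [-0.332, 0.943, -0.0], [0.001, 0.0, -1.0]]
wrist_force: [9.8, -4.1, -18.9]
gripper_width: 0.0252
```

```bash
python3 - <<'E'
from h import *
s=to([.5005,.024,.1186])
snap('top','f_t.png')
p,d=camera('scene')
cv2.imwrite('pics/f1.png',cv2.resize(p[130:270,190:380,::-1],None,fx=4,fy=4,interpolation=cv2.INTER_CUBIC))
E
```

```text
18.7 pos [0.5003 0.0237 0.1188] w 0.0252 F [  9.8  -4.1 -18.9]
dp mm [-0.3  0.3  0.2]
```

View pics/f1.png

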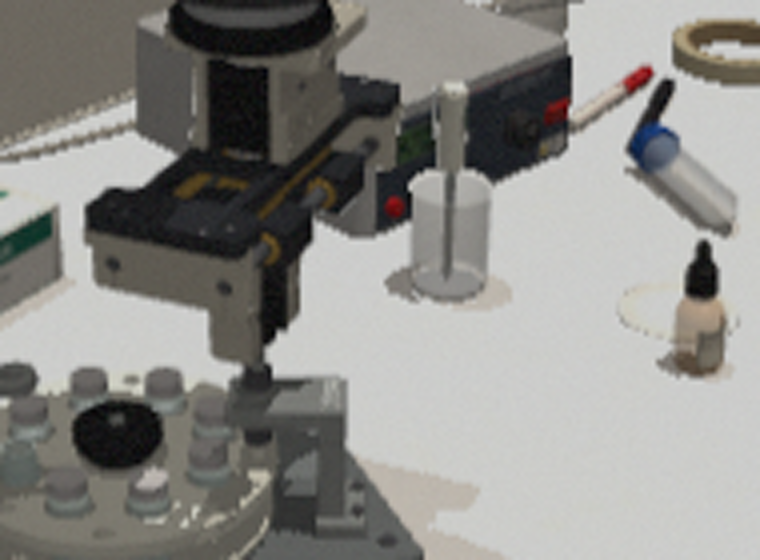

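Call:
move_arm(series=[{"dp":[0,0,0.5],"yaw":0},{"dp":[0,0,0],"yaw":0},{"dp":[0,0,0],"yaw":0},{"dp":[0,0,0],"yaw":0}])

```text
time_s: 19.2
eef_pos: [0.5004, 0.0236, 0.1188]
eef_rot: [[-0.943, -0.332, -0.001], [-0.332, 0.943, -0.0], [0.001, 0.0, -1.0]]
wrist_force: [7.6, -3.6, -16.2]
gripper_width: 0.0252
```

```bash
python3 - <<'E'
from h import *
to([.5005,.024,.1186])
print(hand_in())
E
```

```text
19.2 pos [0.5004 0.0236 0.1188] w 0.0252 F [  7.6  -3.6 -16.2]
dp mm [-0.3  0.3  0.2]
the job is handed in; nothing more can be done
None
```

I drew the thermometer straight up out of the vial and guide, stood it in the beaker and let go. Then I pulled the index plunger up to its stop by the knob and handed the job in at 19.2 s, still holding it. `hand_in()` gives no verdict, so the result is judged from my own checks:

- **Plunger:** the tool rose 14.2 mm from where it gripped the knob. The pull followed the spring (7.5 N near 5.5 mm, 10.4 N near 12 mm), then jumped to 19 N on the last 1 mm nudge, which I read as the stop. I eased back 0.5 mm and finished at about 16 N of pull, with the grip set to 45 N.
- **Thermometer:** the last picture shows it released, nearly upright in the upright beaker, with its tip near the floor.
- **Dropper bottle:** it was never touched and looks unmoved.
- **Carousel:** it looks unturned in the last picture, though I did not measure its angle.

Two readings were slightly off. The jaws closed to 25 mm on a knob given as 27 mm, but it held without slipping. There was also a sideways force of 8–10 N at full pull, well below the 40 N and 120 N limits.

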